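# Eject the flat battery pack of the dough scale and trap it

### The arm

A 7-joint arm with a two-finger parallel gripper is mounted at the origin on the work surface. World frame = base frame: x ahead of the robot, y to its left, z up, the work surface at z = 0. Lengths are in m, angles in rad, forces in N, time in s.
With the tool pointing down it reaches from about 0.4 to 0.85 m from the base axis. Payload 4.5 kg.
Tool frame: the origin (TCP) lies midway between the tips of the shut fingers; the grasp point (between the pads) lies behind it (r.grip_point_offset is the z of the grasp point in the tool frame, in m); z points along the fingers, y is the line along which they close (so a half turn about z gives the same grasp; the last joint's range is limited). The gripper opens to 88 mm and grips with 3 to 60 N. Pads are 18 mm wide; open, the fingers measure 123 mm over their backs; the gripper's body (75 mm by 187 mm) begins 45 mm behind the grasp point.
Start: joints at [1.185, 0.689, -0.195, 1.565, 0.157, 0.902, -0.215], TCP at [0.255, -0.571, 0.239] pointing down, gripper open.
Joint ranges: [-3.01, 3.01], [-0.46, 2.08], [-1.47, 1.51], [0.13, 2.56], [-1, 4.14], [0.04, 2.09], [-2.66, 2.66]. Speed limits (rad/s): [2.57, 2.57, 3.14, 3.14, 3.14, 3.14, 3.14].

### API

Orientations are given as a unit quaternion [x, y, z, w].
In Python, from plant import r, optics, workorder gives the robot as it stands.
- The arm moves only by the shell command python3 -m creep 'ROWS' [FORCE]. ROWS is JSON, a list of rows, each an object of numbers: "grip": the gripper command: -1 is shut, 1 is fully open, values between are in proportion; "tx", "ty", "tz": the shift along the tool's x, y, z in cm; "spin": the turn about the tool's z in degrees. In form: [{"grip": .., "tx": .., "ty": .., "tz": .., "spin": ..}, ...]. A call has 1 to 8 rows; each row shifts and turns the commanded pose from where the row before left it, along the tool's axes as they then stand; what a row does not reach is not made up. A row lasts 1/12 s, in which the tool goes at most 41.7 mm and 7.16 degrees, less where a joint would pass 70% of its speed; a pose out of reach is approached as far as the arm can. A call with a gripper value outside its range is refused whole. The fingers move at their own pace and stop on an object; FORCE is the grip in N (left out, the last holds). Time passes only in rows, so rows that do not move let the fingers close. It gives the time, the measured TCP pose, the force, the opening and the grip force at its end, in the units of the state.
- r.get_state(): the state, without advancing time (a new reading comes with each control period).
- optics.snapshot(name): name is "side" or "top"; returns (picture, depth): 420x560x3 uint8, red, green, blue; 420x560 float32, m along the optical axis (not along the pixel's ray), 0 where there is no reading.
- optics.get_calibration(name): a dict with "fx", "fy", "cx", "cy" (pixels), "D" ([k1, k2, p1, p2, k3] as OpenCV has them; the pictures are not rectified), "extrinsics" (4x4, takes a point from world to camera coordinates). Camera axes: x right, y down, z forward; pixel columns grow to the right and rows downward; lengths in m; the calibration is good to about 2 mm. A picture is of the moment at which its call begins. get_calibration takes no time and is no camera call.
- workorder.finish_job(): hands the job in; it is judged then, once.
The state is a dict: "clock": time; "q": joint angles; "qd": joint speeds; "joint_torque": joint torques, N m; "tool_pos": TCP position; "eef_rot": TCP orientation; "contact_force": force on the tool from outside, world axes, zero at the start; "moment": the same for the moment, N m; "opening": opening from 0.0 (shut) to 1.0 (fully open); "finger_force": force on a finger pad.
Only numpy, scipy, OpenCV 4.12 (cv2) and the standard library are available. Lean on these libraries where they do the work, as an engineer would, in place of code of your own. Each camera call takes 0.05 s, during which the arm holds its last target. There are 200 camera calls.

### The job

The battery pack in the dough scale is flat, and its ejector spring would shoot it across the bench. Press the scale's orange eject key down with one finger while the other finger waits about a finger's breadth in front of the pack's blue end, so that the pack pops out and is stopped before it has slid half its length. Only touch the pack, never lift or tip it, leave the spare pack, bowl, ring cutter and cup where they stand, and finish while still holding the pack trapped, the finger against it.

Things in the scene. Friction and masses are not known exactly. Their poses are not given: they have to be found in the camera images.
- scale: low bench scale, fixed: white housing 200 (x) x 240 (y) mm, steel platter on top at 62 mm. Origin under its centre, on the bench; z up; display on its -x side (to x = -140 mm). The battery bay opens in the -y flank (plane y = -120 mm), centre line x = 20 mm. A 10 mm high apron stands out of that flank under key and pack: to y = -156 mm, x from -56 to 56 mm.
- key_top (a point): centre of the top of the orange eject key, a paddle 34 (x) x 28 (y) x 10 mm beside the pack's -x side, 7 mm clear of it. In the scale's frame it is at (-30, -138, 34) mm. It presses straight down 8 mm to a stop (spring 2.5 to 4.5 N, plus up to 3 N of rubbing at the catch), frees the pack after about 5 mm and springs back when let go.
- eject_key (a joint): travel of the eject key in m: 0 up, 0.008 fully down
- pack_nose (a point): centre of the blue outer end face of the battery pack in the scale; at (20, -132, 27) mm in the scale's frame while latched, 12 mm out of the flank. Axes as the scale's: the pack pops out along -y.
- battery: that pack, loose, 0.3 kg, 52 (x) x 90 (y) x 34 (z) mm, lying on the bay floor 10 mm above the bench (top at 44 mm); origin at the centre of its underside, axes as the scale's. When freed, a spring (8.5 N at home, 4.5 N at 45 mm out) throws it out at up to about 1 m/s; within those 45 mm it goes on pressing the pack against whatever stops it.
- spare_pack: charged spare pack, same shape and colours, lying on the bench, 34 mm high; origin under its centre
- bowl: yellow plastic bowl, 100 mm wide, 55 mm high; origin under its centre
- cutter: aluminium ring cutter, 76 mm wide, 45 mm high; origin under its centre
- cup: white plastic cup with a handle, 74 mm wide, 85 mm high; origin under its centre
Not all that is in view belongs to the job. Leave any brown, purple or turquoise look-alike of the battery alone.

How it is judged:
On the way, in this order (a step that is already met when the one before it is completed fails the run):
1. the eject key is pressed down by a finger (more than 3 mm) (value of joint eject_key above 0.003 m and contact force between the fingers and scale above 0.5 N).
2. the pack has popped at least 5 mm out and is stopped by a finger (y of pack_nose in the frame of scale below -0.137 m and contact force between the fingers and battery above 0.4 N and linear speed of battery below 0.03 m/s), for 0.3 s.
At the end, for the whole second after the job is handed in: the pack is 5 to 45 mm out from its latched place (half its length at most), level and at rest on the bay floor, with a finger pressing against it (over 0.4 N); spare pack, bowl, cutter and cup within 15 mm of where they stood (y of pack_nose in the frame of scale between -0.177 and -0.137 m and contact force between the fingers and battery above 0.4 N and linear speed of battery below 0.02 m/s and angle between battery's own z axis and vertical below 0.15 rad and z of battery in the frame of scale below 0.016 m and distance of each of spare_pack, bowl, cutter, cup from where it was at the start of the episode below 0.015 m); the arm keeps its last pose, push and grip.
It fails at once if the pack shot more than half its length (45 mm) out (y of pack_nose in the frame of scale below -0.177 m).
It fails at once if the pack was lifted or tipped (z of battery in the frame of scale above 0.018 m or angle between battery's own z axis and vertical above 0.2 rad).
It fails at once if a bystander was moved (distance of any of spare_pack, bowl, cutter, cup from where it was at the start of the episode above 0.015 m).
It also fails if it takes over 29 s, if anything falls off the work surface, if the arm or the gripper's body presses on something with over 40 N, if the wrist force passes 120 N, or if a joint passes its speed limit or range.

## Working session

There is one attempt and no reset: what is moved stays moved. The work goes in short steps, Python scripts to look and compute and a shell command to move; the robot and the scene stay as the last step left them, time stands still between calls to the robot, and variables do not carry over. Pictures are saved under pics/ and viewed, at most 10 in all, crops included, and the job is handed in when it is done.

```bash
mkdir -p pics
cat > h.py <<'E'
import numpy as np,cv2
from plant import r,optics,workorder
def snap(n,f):
    p,d=optics.snapshot(n); cv2.imwrite('pics/'+f+'.png',p[:,:,::-1]); np.save('pics/'+f+'.npy',d); return p,d
def world(n,d,u,v,z=None):
    c=optics.get_calibration(n);K=np.array([[c['fx'],0,c['cx']],[0,c['fy'],c['cy']],[0,0,1]])
    x=cv2.undistortPoints(np.array([[[u,v]]],float),K,np.array(c['D'],float))[0,0]
    E=np.linalg.inv(np.array(c['extrinsics']));ray=np.array([x[0],x[1],1])
    if z is None:
        s=np.median(d[int(v)-1:int(v)+2,int(u)-1:int(u)+2])
    else:
        s=(z-E[2,3])/(E[:3,:3]@ray)[2]
    return E[:3,:3]@(ray*s)+E[:3,3]
E
python3 -c "
from h import *
p,d=snap('top','t0');q,e=snap('side','s0')
s=r.get_state();print(s['clock'],s['tool_pos'],s['eef_rot'],s['opening'],r.grip_point_offset)
for n in ('top','side'):
  c=optics.get_calibration(n);print(c['fx'],np.linalg.inv(c['extrinsics']).round(3).tolist())
"
```

```text
0.1 [ 0.25446672 -0.57024531  0.23801893] [ 9.78040869e-01  2.08411646e-01 -2.35172995e-04 -7.66883518e-04] 1.0013212986881332 -0.0187
514.8173615757079 [[-0.025, -0.996, 0.089, 0.409], [-1.0, 0.024, -0.005, -0.084], [0.003, -0.089, -0.996, 1.195], [0.0, 0.0, 0.0, 1.0]]
434.1225391868812 [[0.953, -0.226, 0.201, 0.347], [-0.302, -0.713, 0.633, -0.577], [0.001, -0.664, -0.748, 0.665], [0.0, 0.0, 0.0, 1.0]]
```

View pics/t0.png

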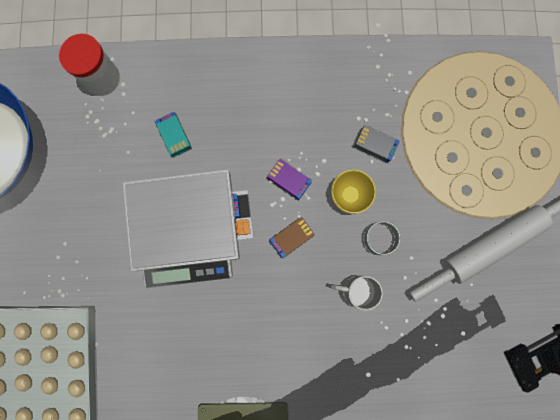

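View pics/s0.png

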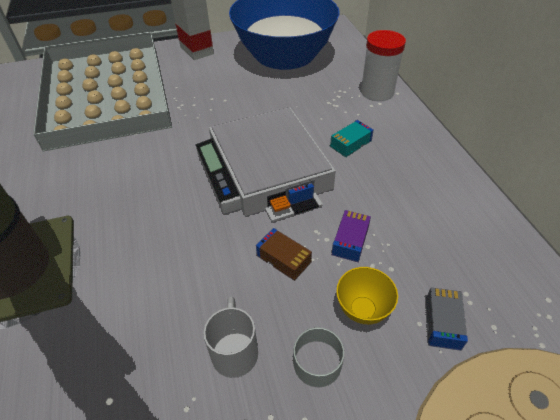

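```bash
python3 -c "
from h import *
p=cv2.imread('pics/t0.png');q=cv2.imread('pics/s0.png')
a=cv2.resize(p[160:300,110:310],None,fx=4,fy=4,interpolation=2)
b=cv2.resize(q[150:250,220:360],None,fx=5,fy=5,interpolation=2)
cv2.imwrite('pics/c1.png',a);cv2.imwrite('pics/c2.png',b)
"
```

```text
(no output)
```

View pics/c1.png

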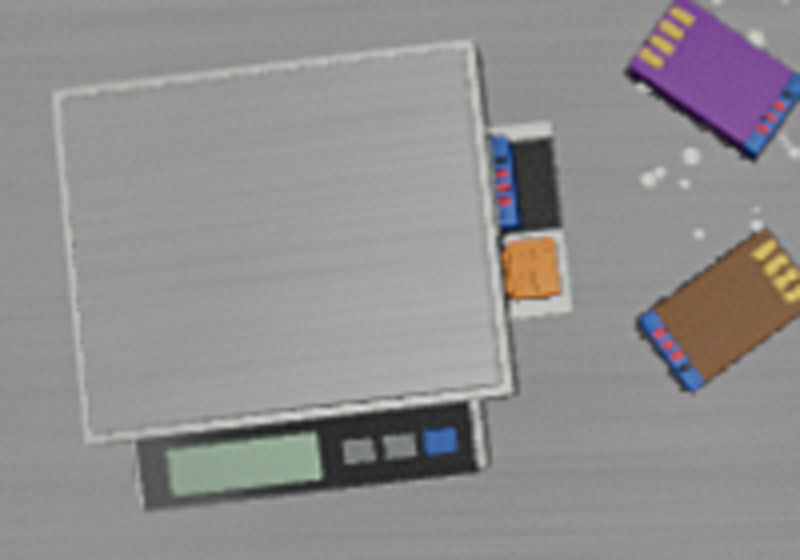

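View pics/c2.png

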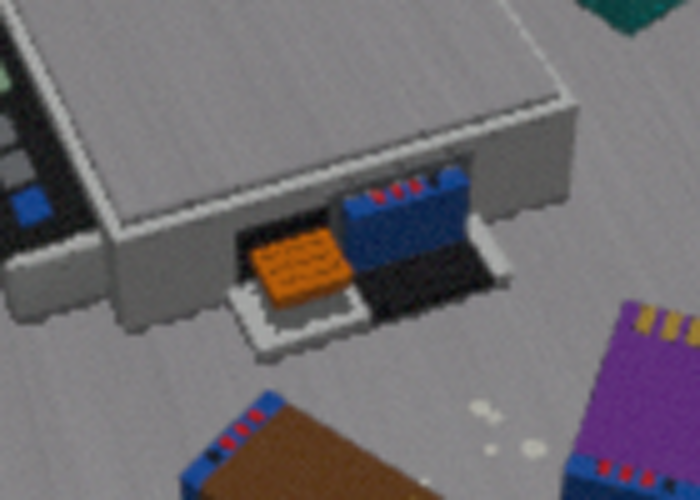

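```bash
python3 -c "
from h import *
d=np.load('pics/t0.npy');e=np.load('pics/s0.npy')
t=lambda u,v:(u/4+110-.4,v/4+160-.4)
C=[world('top',d,*t(*c),z=.061) for c in [(55,93),(473,41),(512,393),(88,440)]]
S=np.array([[100,120],[100,-120],[-100,-120],[-100,120]])/1e3
C=np.array(C)[:,:2];print(C.round(4).tolist())
m=C.mean(0);A=S.T@(C-m);th=np.arctan2(A[0,1]-A[1,0],A[0,0]+A[1,1])
R=np.array([[np.cos(th),-np.sin(th)],[np.sin(th),np.cos(th)]])
print('org',m,'yaw',np.degrees(th),'res',(C-m-S@R.T).round(4).tolist())
print('key pred',m+R@[-.03,-.138])
print('key top',world('top',d,*t(532,269),z=.034),world('top',d,*t(532,269)))
su=(300/5+220-.4,267/5+150-.4)
print('key side',world('side',e,*su,z=.034),world('side',e,*su))
print('B pred',m+R@[.02,-.159])
c2=lambda u,v:(u/5+220-.4,v/5+150-.4)
print('nose top edge mid side',world('side',e,*c2(408,203),z=.044),'pred',m+R@[.02,-.132])
"
```

```text
[[0.6079, 0.2541], [0.6308, 0.0178], [0.434, -0.0005], [0.4132, 0.2352]]
org [0.52145789 0.12664294] yaw 5.344660129060873 res [[-0.0019, -0.0013], [-0.0014, 0.0013], [0.0009, 0.0016], [0.0025, -0.0016]]
key pred [ 0.50444256 -0.01355149]
key top [ 0.50434679 -0.01119043  0.034     ] [ 0.50430605 -0.01122144  0.03449467]
key side [ 0.50108777 -0.01480606  0.034     ] [ 0.50085809 -0.01564423  0.03494102]
B pred [ 0.55618126 -0.02980286]
nose top edge mid side [ 0.54972399 -0.00336017  0.044     ] pred [ 0.5536663  -0.00292024]
```

```bash
python3 -m creep '[{"grip":-0.13,"tx":2.4,"ty":-1.95,"tz":0,"spin":0},{"grip":-0.13,"tx":2.4,"ty":-1.95,"tz":0,"spin":0},{"grip":-0.13,"tx":2.4,"ty":-1.95,"tz":0,"spin":0},{"grip":-0.13,"tx":2.4,"ty":-1.95,"tz":0,"spin":0},{"grip":-0.13,"tx":2.4,"ty":-1.95,"tz":0,"spin":0},{"grip":-0.13,"tx":2.4,"ty":-1.95,"tz":0,"spin":0},{"grip":-0.13,"tx":2.4,"ty":-1.95,"tz":0,"spin":0},{"grip":-0.13,"tx":2.4,"ty":-1.95,"tz":0,"spin":0}]' 30
python3 -m creep '[{"grip":-0.13,"tx":2.4,"ty":-1.95,"tz":0,"spin":0},{"grip":-0.13,"tx":2.4,"ty":-1.95,"tz":0,"spin":0},{"grip":-0.13,"tx":2.4,"ty":-1.95,"tz":0,"spin":0},{"grip":-0.13,"tx":2.4,"ty":-1.95,"tz":0,"spin":0},{"grip":-0.13,"tx":2.4,"ty":-1.95,"tz":0,"spin":0},{"grip":-0.13,"tx":2.4,"ty":-1.95,"tz":0,"spin":0},{"grip":-0.13,"tx":2.4,"ty":-1.95,"tz":0,"spin":0},{"grip":-0.13,"tx":2.4,"ty":-1.95,"tz":0,"spin":0}]'
python3 -m creep '[{"grip":-0.13,"tx":0,"ty":0,"tz":0,"spin":-6.3},{"grip":-0.13,"tx":0,"ty":0,"tz":0,"spin":-6.3},{"grip":-0.13,"tx":0,"ty":0,"tz":0,"spin":-6.3},{"grip":-0.13,"tx":0,"ty":0,"tz":0,"spin":-6.3},{"grip":-0.13,"tx":0,"ty":0,"tz":0,"spin":-6.3},{"grip":-0.13,"tx":0,"ty":0,"tz":0,"spin":-6.3},{"grip":-0.13,"tx":0,"ty":0,"tz":0,"spin":-6.3},{"grip":-0.13,"tx":0,"ty":0,"tz":0,"spin":-6.3}]'
cat > st.py <<'E'
from h import *
from scipy.spatial.transform import Rotation as Ro
import sys
s=r.get_state();M=Ro.from_quat(s['eef_rot']).as_matrix()
print('t',s['clock'],'p',s['tool_pos'].round(4),'yang',np.degrees(np.arctan2(M[1,1],M[0,1])).round(2),'tilt',np.degrees(np.arccos(-M[2,2])).round(2),'op',s['opening'],'F',np.round(s['contact_force'],2),'ff',s['finger_force'])
if len(sys.argv)>3:
    print('move cm',(M.T@(np.array(list(map(float,sys.argv[1:4])))-s['tool_pos'])*100).round(2))
E
python3 st.py 0.5285 -0.0234 0.10
```

```text
clock: 0.77
tool_pos: [0.3667, -0.3485, 0.2385]
eef_rot: [0.978, 0.208, -0.0, -0.0]
contact_force: [0.4, -0.3, 0.3]
opening: 0.439
finger_force: 0.0
clock: 1.43
tool_pos: [0.4785, -0.1278, 0.2385]
eef_rot: [0.978, 0.208, -0.0, -0.0]
contact_force: [0.0, -0.3, -0.2]
opening: 0.433
finger_force: 0.0
clock: 2.1
tool_pos: [0.478, -0.1293, 0.2385]
eef_rot: [0.795, 0.607, -0.0, -0.0]
contact_force: [0.9, 0.7, -0.3]
opening: 0.434
finger_force: 0.0
t 2.1 p [ 0.478  -0.1293  0.2385] yang -15.24 tilt 0.04 op 0.4344009295963501 F [ 0.91  0.71 -0.34] ff 0.0
move cm [11.55  2.1  13.84]
```

```bash
python3 -m creep '[{"grip":-0.13,"tx":2.9,"ty":0.5,"tz":2,"spin":0},{"grip":-0.13,"tx":2.9,"ty":0.55,"tz":2,"spin":0},{"grip":-0.13,"tx":2.9,"ty":0.55,"tz":2,"spin":0},{"grip":-0.13,"tx":2.85,"ty":0.5,"tz":2,"spin":0},{"grip":-0.13,"tx":0,"ty":0,"tz":2,"spin":0},{"grip":-0.13,"tx":0,"ty":0,"tz":2,"spin":0},{"grip":-0.13,"tx":0,"ty":0,"tz":1.8,"spin":0},{"grip":-0.13,"tx":0,"ty":0,"tz":0,"spin":0}]' >/dev/null
python3 st.py 0.5285 -0.0234 0.05
python3 -c "
from h import *
p,d=snap('side','s1');cv2.imwrite('pics/c3.png',cv2.resize(p[60:260,200:400,::-1],None,fx=3,fy=3,interpolation=2))"
```

```text
t 2.7667 p [ 0.5271 -0.0236  0.0977] yang -15.49 tilt 0.36 op 0.4314076029065339 F [1.25 0.26 0.28] ff 0.0
move cm [0.06 0.16 4.76]
```

View pics/c3.png

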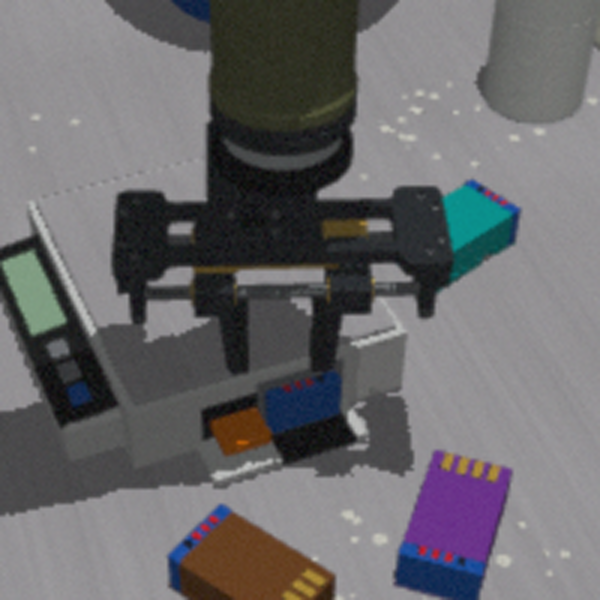

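```bash
python3 -m creep '[{"grip":-0.13,"tx":0,"ty":0.1,"tz":1,"spin":0},{"grip":-0.13,"tx":0,"ty":0,"tz":1,"spin":0},{"grip":-0.13,"tx":0,"ty":0,"tz":1,"spin":0},{"grip":-0.13,"tx":0,"ty":0,"tz":1,"spin":0},{"grip":-0.13,"tx":0,"ty":0,"tz":1,"spin":0},{"grip":-0.13,"tx":0,"ty":0,"tz":0.3,"spin":0},{"grip":-0.13,"tx":0,"ty":0,"tz":0,"spin":0}]' >/dev/null
python3 st.py 0.5285 -0.0234 0.026
python3 -c "
from h import *
p,d=snap('side','s2');cv2.imwrite('pics/c4.png',cv2.resize(p[140:240,230:350,::-1],None,fx=6,fy=6,interpolation=2))"
```

```text
t 3.4 p [ 0.5297 -0.0239  0.0466] yang -15.54 tilt 0.11 op 0.43294837440274286 F [-0.19  0.28 -0.07] ff 0.0
move cm [ 0.02 -0.13  2.06]
```

View pics/c4.png

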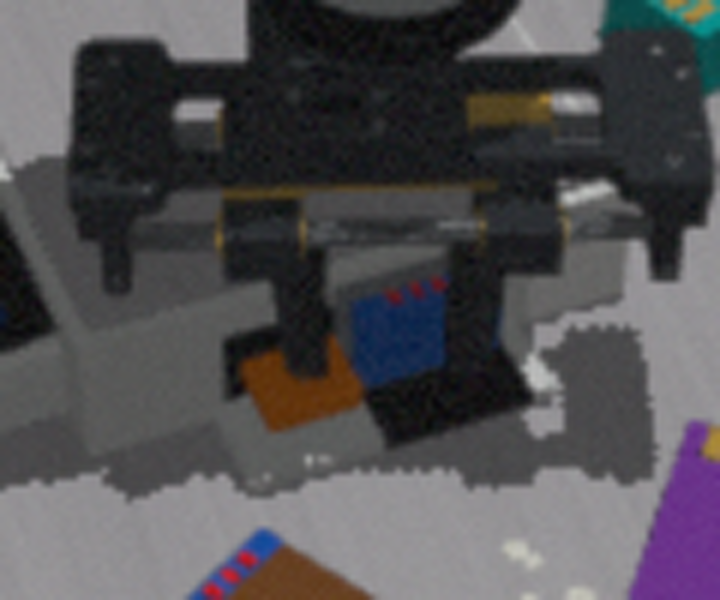

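```bash
python3 -c "
from h import *
d=np.load('pics/s2.npy')
o=np.array([.5205,.1265]);a=np.radians(5.34);R=np.array([[np.cos(a),-np.sin(a)],[np.sin(a),np.cos(a)]])
f=lambda u,v:(u/6+230-.4,v/6+140-.4)
for n,c in dict(A=(302,345),A2=(302,362),Al=(284,345),Ar=(320,345),B=(472,320),B2=(472,345),B3=(472,358),B4=(472,375),Bl=(452,330),Br=(494,330),key=(290,395),keyr=(350,390),nose=(400,340),nosel=(365,340)).items():
  w=world('side',d,*f(*c));print(n,w.round(4),'scale mm',(R.T@(w[:2]-o)*1e3).round(1))
"
```

```text
A [ 0.4987 -0.0272  0.0641] scale mm [ -36. -151.]
A2 [ 0.4981 -0.0288  0.0581] scale mm [ -36.8 -152.5]
Al [0.5007 0.0025 0.0337] scale mm [ -31.3 -121.6]
Ar [ 0.5045 -0.0276  0.0627] scale mm [ -30.3 -152. ]
B [ 0.5504 -0.0419  0.074 ] scale mm [  14.1 -170.5]
B2 [ 0.5513 -0.0404  0.0607] scale mm [  15.2 -169.1]
B3 [ 0.5512 -0.0412  0.0555] scale mm [  15.  -169.8]
B4 [ 0.5511 -0.0423  0.0486] scale mm [  14.7 -170.9]
Bl [ 0.5467 -0.0339  0.0626] scale mm [  11.2 -162.2]
Br [ 0.5573 -0.0438  0.0691] scale mm [  20.8 -173. ]
key [ 0.4959 -0.0207  0.0348] scale mm [ -38.2 -144.3]
keyr [ 0.5155 -0.024   0.0341] scale mm [ -19.  -149.4]
nose [ 0.5396 -0.003   0.0293] scale mm [   7.  -130.8]
nosel [ 0.5269 -0.0041  0.0344] scale mm [  -5.8 -130.6]
```

```bash
python3 -m creep '[{"grip":-0.13,"tx":0,"ty":-0.1,"tz":0.5,"spin":0},{"grip":-0.13,"tx":0,"ty":0,"tz":0.5,"spin":0},{"grip":-0.13,"tx":0,"ty":0,"tz":0.3,"spin":0},{"grip":-0.13,"tx":0,"ty":0,"tz":0.3,"spin":0},{"grip":-0.13,"tx":0,"ty":0,"tz":0.3,"spin":0},{"grip":-0.13,"tx":0,"ty":0,"tz":0.2,"spin":0},{"grip":-0.13,"tx":0,"ty":0,"tz":0,"spin":0},{"grip":-0.13,"tx":0,"ty":0,"tz":0,"spin":0}]'
python3 st.py 0.5285 -0.0234 0.026
```

```text
clock: 4.12
tool_pos: [0.5295, -0.0253, 0.0268]
eef_rot: [0.797, 0.604, -0.001, 0.001]
contact_force: [-0.3, -3.4, 2.4]
opening: 0.434
finger_force: 5.1
t 4.1167 p [ 0.5295 -0.0253  0.0268] yang -15.67 tilt 0.12 op 0.4343069157113991 F [-0.25 -3.36  2.43] ff 5.0751729306648485
move cm [ 0.16 -0.15  0.08]
```

```bash
python3 -m creep '[{"grip":-0.13},{"grip":-0.13},{"grip":-0.13},{"grip":-0.13},{"grip":-0.13},{"grip":-0.13},{"grip":-0.13},{"grip":-0.13}]'
python3 st.py
python3 -c "
from h import *
p,d=snap('side','s3');cv2.imwrite('pics/c5.png',cv2.resize(p[140:240,230:350,::-1],None,fx=6,fy=6,interpolation=2))"
```

```text
t 4.1167 p [ 0.5295 -0.0253  0.0268] yang -15.67 tilt 0.12 op 0.4343069157113991 F [-0.25 -3.36  2.43] ff 5.0751729306648485$[0]: bad value
```

View pics/c5.png

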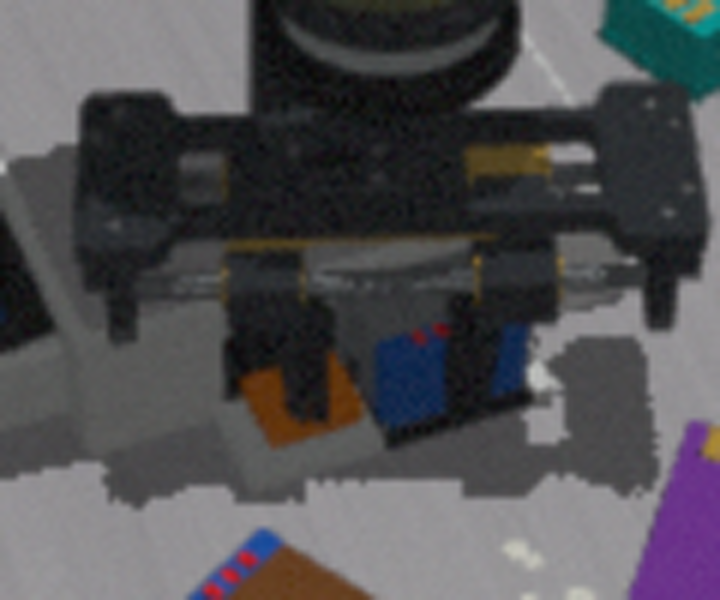

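```bash
python3 -m creep '[{"grip":-0.13,"tx":0,"ty":0,"tz":0,"spin":0},{"grip":-0.13,"tx":0,"ty":0,"tz":0,"spin":0},{"grip":-0.13,"tx":0,"ty":0,"tz":0,"spin":0},{"grip":-0.13,"tx":0,"ty":0,"tz":0,"spin":0},{"grip":-0.13,"tx":0,"ty":0,"tz":0,"spin":0},{"grip":-0.13,"tx":0,"ty":0,"tz":0,"spin":0},{"grip":-0.13,"tx":0,"ty":0,"tz":0,"spin":0},{"grip":-0.13,"tx":0,"ty":0,"tz":0,"spin":0}]'
python3 st.py
python3 -c "
from h import *
p,d=snap('side','s4')
o=np.array([.5205,.1265]);a=np.radians(5.34);R=np.array([[np.cos(a),-np.sin(a)],[np.sin(a),np.cos(a)]])
for c in [(400,380),(420,390),(510,365)]:
  w=world('side',d,c[0]/6+229.6,c[1]/6+139.6);print((R.T@(w[:2]-o)*1e3).round(1),w[2])
"
```

```text
clock: 4.83
tool_pos: [0.5296, -0.0253, 0.0268]
eef_rot: [0.797, 0.604, -0.001, 0.001]
contact_force: [0.3, -5.9, 4.7]
opening: 0.433
finger_force: 5.5
t 4.8333 p [ 0.5296 -0.0253  0.0268] yang -15.64 tilt 0.12 op 0.43269985584647463 F [ 0.27 -5.95  4.68] ff 5.534442764183041
[  -2.8 -153.3] 0.03608148526365651
[   4.5 -153.2] 0.028062474174910146
[  37.5 -153.1] 0.026319639536064532
```

The picture shows the pack about 22 mm out, level, with its blue face resting against the finger at about (470, 390). The tool reads a steady force of about 6 N, so I'm handing the job in.

```bash
python3 -c "
from plant import workorder
print(workorder.finish_job())"
```

```text
the job is handed in; nothing more can be done
None
```

The eject key was pressed and the pack popped out about 22 mm, where the second finger stopped it and still holds it with about 6 N; the job is handed in with no verdict shown, and I took no final measurement of the spare pack, bowl, cutter and cup, though the arm never went down near them.

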